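Inspect a filter cartridge under a reading lens

ROBOT

A 6-joint arm with a two-finger parallel gripper is mounted at the origin on the work surface. World frame = base frame: x ahead of the robot, y to its left, z up, the work surface at z = 0. Lengths are in m, angles in rad, forces in N, time in s.
With the tool pointing down it reaches from about 0.25 to 0.85 m from the base axis. Payload 12.5 kg.
Tool frame: the origin (TCP) lies at the very end of the fingers, on their centre line; the grasp point (between the pads) lies 19 mm behind it; x points along the fingers, y is the direction in which the jaws open and shut, and the axes are right-handed (so a half turn about x gives the same grasp; the last joint's range is limited). The gripper opens to 93 mm and grips with 3 to 60 N. Pads are 15 mm wide; open, the fingers measure 128 mm over their backs; the gripper's body (75 mm by 188 mm) begins 65 mm behind the grasp point.
Start: joints at [-1.39, 0.351, 1.652, -0, 1.139, -0.085], TCP at [0.144, -0.531, 0.219] pointing down, gripper open.
Joint ranges: [-2.75, 2.75], [-0.79, 2.1], [0.01, 2.65], [-1.57, 4.71], [0.07, 3.14], [-2.87, 2.87]. Speed limits (rad/s): [2.22, 2.22, 2.79, 3.14, 3.14, 3.14].

INTERFACE

Orientations are given as a rotation vector (axis times angle).
In Python, from cell import sense, capture, camera_model, sign_off gives the robot as it stands. The module is installed in compiled form; this text tells all that it offers.
- The arm moves only by the shell command python3 -m inch 'ROWS' [OPENING]. ROWS is JSON, a list of rows, each a list of 6 numbers: the shift along the tool's x, y, z each as a share of 2 cm, from -1 to 1, then the turn, a rotation vector about the tool's x, y, z each as a share of 4 degrees, from -1 to 1. In form: [[dx, dy, dz, rx, ry, rz], ...]. A call has exactly 10 rows; each row shifts and turns the pose as measured when the row begins, along the tool's axes as they then stand; what a row does not reach is not made up. A row lasts 1/10 s, in which the tool goes at most 50 mm and 8.59 degrees, less where a joint would pass 70% of its speed; a pose out of reach is approached as far as the arm can. A call with a number of a shift or a turn outside -1 to 1 is refused whole. A call with a gripper value outside its range is refused whole. OPENING is the opening, from -1 (shut) to 1 (fully open), set as the call begins (- or left out, the last holds). The fingers move at their own pace and stop on an object; the grip force is fixed at half the most. Time passes only in rows, so rows that do not move let the fingers close, or fill a call up. It gives the time, the measured TCP pose, the force and the opening at its end, in the units of the state.
- sense(): the state, without advancing time (a new reading comes with each control period).
- capture(name): name is "side" or "top" or "wrist"; returns the picture (400x640x3 uint8, red, green, blue); there is no depth.
- camera_model(name): a dict with "mtx" (3x3 intrinsics, pixels), "D" ([k1, k2, p1, p2, k3] as OpenCV has them; the pictures are not rectified), "rvec" (rotation vector, rad) and "tvec" (3), from world to camera coordinates, as OpenCV has them; the wrist camera has in their place "mount" (4x4, takes a point from camera to tool coordinates, whose origin is the TCP and whose axes are the tool frame's). Camera axes: x right, y down, z forward; pixel columns grow to the right and rows downward; lengths in m; the calibration is good to about 2 mm. A picture is of the moment at which its call begins: read the wrist's pose just before it. camera_model takes no time and is no camera call.
- sign_off(): hands the job in, once; it reports no verdict.
The state is a dict: "time_s": time; "joint_positions": joint angles; "joint_vel": joint speeds; "effort": joint torques, N m; "position": TCP position; "ee_rot": TCP orientation; "ft_force": force on the tool from outside, world axes, zero at the start; "moment": the same for the moment, N m; "finger_gap": opening from 0.0 (shut) to 1.0 (fully open).
Only numpy, scipy, OpenCV 4.12 (cv2) and the standard library are available. Lean on these libraries where they do the work, as an engineer would, in place of code of your own. Each camera call takes 0.05 s, during which the arm holds its last target.

TASK

The brush has been left on top of the pleated filter cartridge in the inspection stand: lay it down, all of it, in the shallow grey tray and let it go. Then take the reading lens by its handle and hold it level over the middle of that cartridge, with the glass at the height the pointer on the stand's post shows. Finish there, still holding the lens steady and clear of everything but the gripper; leave the cartridge, the pointer and all the other things where they are.

Things in the scene. Friction and masses are not known exactly. Their poses are not given: they have to be found in the camera images.
- stand: fixed inspection stand of grey plastic: round seat 120 mm across, rim 20 mm high, inner floor 12 mm above the bench; a 12 mm high foot carries a steel post (12 mm thick, top 203 mm above the bench) 92 mm from the seat's centre. Origin on the bench under the seat's centre; x points from seat to post, z up. Yaw varies
- pointer_tip (a point): tip of the small aluminium pointer (tongue 5 mm thick, 14 mm wide) on a block 22 x 26 x 16 mm held on the stand's post by friction; 60 mm from the seat's axis on the post's side, at mid-thickness. Its height is the focal height (115 to 165 mm above the bench, varies). It slides up or down if pushed hard
- filter: pleated white filter cartridge, upright round drum 91 mm across and 52 mm high, loose in the stand's seat with 2.5 mm play all round; origin at the centre of its underside, z up
- filter_top (a point): centre of the cartridge's top face (small round gauze 40 mm across), 64 mm above the bench; the lens goes over this point
- brush: hand brush lying bristles down on the cartridge: white nylon bristle block 76 x 34 x 18 mm under a beech back 80 x 40 x 14 mm, beech handle 18 mm wide, 14 mm thick behind it; about 90 g. Origin under the middle of the bristles; x from handle to nose, z up. Wood at z = 18 to 32 mm, handle at x = -40 to -130 mm; balances at x = -18 mm. Yaw varies, handle always away from the post
- brush_nose (a point): front end of the brush, on the wood's centreline, x = 40, z = 25 mm in the brush's frame
- brush_tail (a point): end of the brush's handle, on its centreline, x = -130, z = 25 mm in the brush's frame
- tray: fixed shallow open tray of grey plastic, 250 x 140 mm outside, walls 4 mm thick, 22 mm high, inner floor about 4 mm above the bench; origin on the bench under its centre, x along its length. May be on the left or on the right of the stand
- lens: black-framed reading lens lying flat on the bench, across the stand from the tray: round frame 80 mm across, 18 mm high; flat-sided handle 16 mm wide, 24 mm high, 92 mm long; about 100 g. Origin at the handle's underside, below the grip place, 80 mm from the glass's centre; x points from handle to glass, z up. Handle from x = -52 to +40 mm
- lens_grip (a point): a good place to grip the handle: mid-height (12 mm above the handle's underside), 80 mm from the glass's centre
- lens_glass (a point): centre of the glass, 9 mm above the frame's underside, x = 80 mm in the lens's frame
- cup: bystander: open grey cyclone cup, 100 mm across, 100 mm high, with a side handle; origin under its centre
- nozzle: bystander: clear flat crevice nozzle lying flat, 190 mm long, 26 mm high; origin on the bench near its middle
- spare: bystander: a smaller pleated cartridge, 72 mm across, 35 mm high, standing on the bench; origin under its centre
- seal: bystander: black rubber sealing ring, 54 mm across, 8 mm high, flat on the bench between the robot and the stand; origin under its centre
- jar: bystander: small glass jar, 48 mm across, 55 mm high; origin under its centre
- disc: bystander: flat round spare filter, 100 mm across, 16 mm high; origin under its centre
Not all that is in view belongs to the job. There is more than one size of the lens; the job needs the middle-sized.

How it is judged:
By the outcome, as a careful person would: the job done as asked, in the order asked, and still so for the second after the job is handed in, while the arm keeps its last pose, push and grip.
It also fails if it takes over 58 s, if anything falls off the work surface, if the arm or the gripper's body presses on something with over 40 N, if the wrist force passes 120 N, or if a joint passes its speed limit or range.

## Working session

There is one attempt and no reset: what is moved stays moved. The work goes in short steps, Python scripts to look and compute and a shell command to move; the robot and the scene stay as the last step left them, time stands still between calls to the robot, and variables do not carry over. Pictures are saved under pics/ and viewed, and the job is handed in when it is done.

```bash
ls; mkdir -p pics; python3 - <<'E'
from cell import *
import cv2
print(sense())
for n in("side","top","wrist"):
    im=capture(n); cv2.imwrite(f"pics/{n}0.png",im[:,:,::-1])
    print(n,camera_model(n))
E
```

```text
pics
{'time_s': 0.0, 'joint_positions': array([-1.38957365e+00,  3.51225655e-01,  1.65241452e+00, -2.82402945e-05,
        1.13910007e+00, -8.45978311e-02]), 'joint_vel': array([ 0.00078995,  0.00023334,  0.00043624,  0.00010821, -0.00130751,
        0.00095792]), 'effort': array([ 2.43759801e-03, -4.97318101e+01, -2.85255414e+01,  7.00534671e-02,
        2.57215655e-02, -1.02429108e-04]), 'position': array([ 0.14444285, -0.53034085,  0.21811086]), 'ee_rot': array([ 2.07985644,  0.27929885, -2.08002649]), 'ft_force': array([-0.09473045, -0.66557051,  0.09638451]), 'moment': array([-0.01183484, -0.02076465, -0.00520867]), 'finger_gap': 0.9981969374350484}
side {'mtx': array([[420.65768504,   0.        , 319.24111607],
       [  0.        , 420.65768504, 203.01478797],
       [  0.        ,   0.        ,   1.        ]]), 'D': array([-0.04149386,  0.        ,  0.        ,  0.        ,  0.        ]), 'rvec': array([ 0.43060503, -2.64302317,  1.3472004 ]), 'tvec': array([0.55703954, 0.15304167, 0.9292437 ])}
top {'mtx': array([[454.54163071,   0.        , 320.96188421],
       [  0.      
[... 162 characters left out ...]
 array([ 2.20494349, -2.19445726,  0.07218739]), 'tvec': array([0.02734245, 0.54843874, 1.33173293])}
wrist {'mtx': array([[342.97756531,   0.        , 319.59250506],
       [  0.        , 342.97756531, 198.46586353],
       [  0.        ,   0.        ,   1.        ]]), 'D': array([-0.05718476,  0.        ,  0.        ,  0.        ,  0.        ]), 'mount': array([[ 1.48738304e-03, -2.75964059e-01,  9.61166804e-01,
        -1.66705019e-01],
       [ 9.99998849e-01,  1.22237285e-04, -1.51237872e-03,
        -1.15685764e-04],
       [ 2.99871750e-04,  9.61167948e-01,  2.75963923e-01,
        -7.66354655e-02],
       [ 0.00000000e+00,  0.00000000e+00,  0.00000000e+00,
         1.00000000e+00]])}
```

View pics/side0.png

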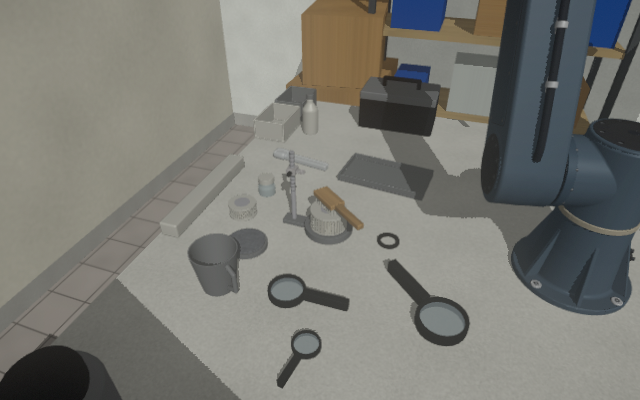

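View pics/top0.png

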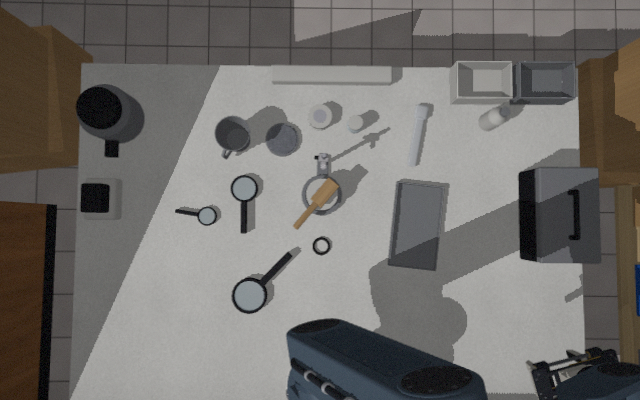

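View pics/wrist0.png

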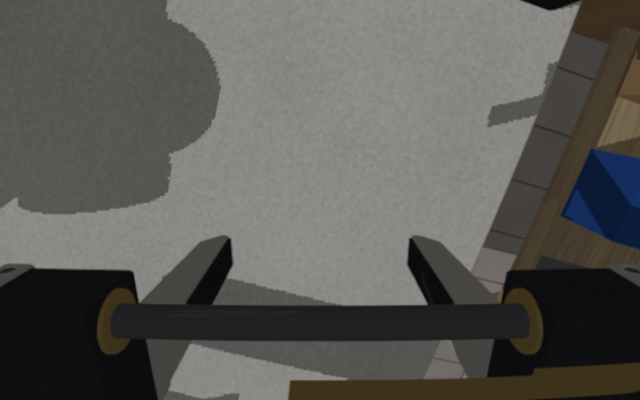

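The three lenses in the top view are small (206,216), middle (244,188) and large (250,295). The side view shows the same three at (306,344), (287,290) and (442,320). The middle one at (244,188) should be the 80 mm frame, so I'll check it by measuring and in enlarged crops.

```bash
cat > h.py <<'E'
import numpy as np, cv2
from scipy.spatial.transform import Rotation as R
from cell import *
def cam(n, s=None):
    m=camera_model(n)
    if n!="wrist":
        Rm=R.from_rotvec(m["rvec"]).as_matrix(); return m, Rm, np.array(m["tvec"])
    T=np.eye(4); T[:3,:3]=R.from_rotvec(s["ee_rot"]).as_matrix(); T[:3,3]=s["position"]
    C=np.linalg.inv(T@m["mount"]); return m,C[:3,:3],C[:3,3]
def ray(n,uv,s=None):
    m,Rm,t=cam(n,s)
    p=cv2.undistortPoints(np.array([[uv]],float),m["mtx"],m["D"])[0,0]
    d=Rm.T@np.array([p[0],p[1],1]); return -Rm.T@t, d/np.linalg.norm(d)
def onz(n,uv,z,s=None):
    o,d=ray(n,uv,s); return o+d*(z-o[2])/d[2]
def tri(*obs):
    A=np.zeros((3,3));b=np.zeros(3)
    rs=[ray(*o) for o in obs]
    for o,d in rs:
        P=np.eye(3)-np.outer(d,d);A+=P;b+=P@o
    x=np.linalg.solve(A,b); return x,[np.linalg.norm((np.eye(3)-np.outer(d,d))@(x-o)) for o,d in rs]
def proj(n,X,s=None):
    m,Rm,t=cam(n,s)
    return cv2.projectPoints(np.array(X,float).reshape(-1,3),cv2.Rodrigues(Rm)[0],t,m["mtx"],np.array(m["D"]))[0][:,0]
def crop(im,u0,v0,w,hh,k,name):
    cv2.imwrite(name,cv2.resize(im[v0:v0+hh,u0:u0+w][:,:,::-1],None,fx=k,fy=k,interpolation=cv2.INTER_CUBIC))
E
python3 - <<'E'
import cv2
from h import *
t=cv2.imread("pics/top0.png")[:,:,::-1]; s=cv2.imread("pics/side0.png")[:,:,::-1]
crop(t,170,130,160,120,5,"pics/tc1.png")
crop(t,290,130,160,120,5,"pics/tc2.png")
crop(s,255,140,160,120,5,"pics/sc1.png")
crop(s,240,250,160,110,5,"pics/sc2.png")
E
```

```text
(no output)
```

View pics/tc1.png

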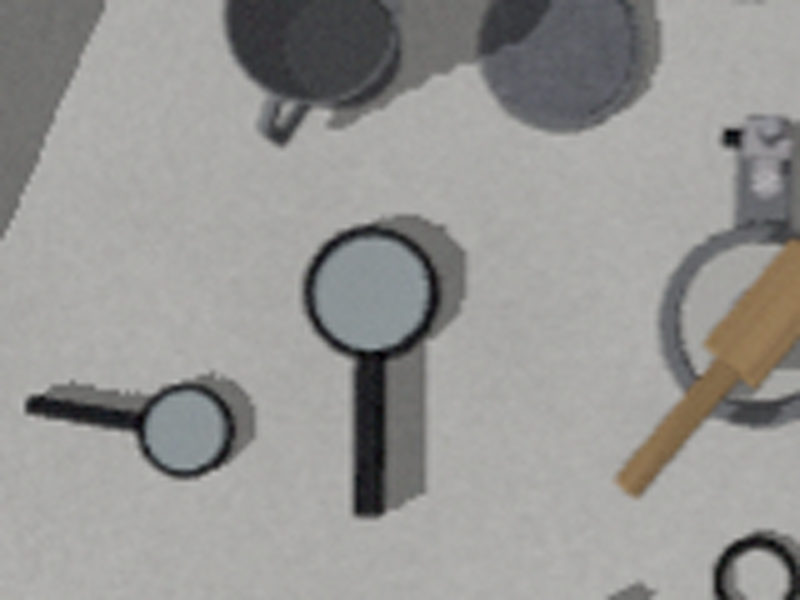

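View pics/tc2.png

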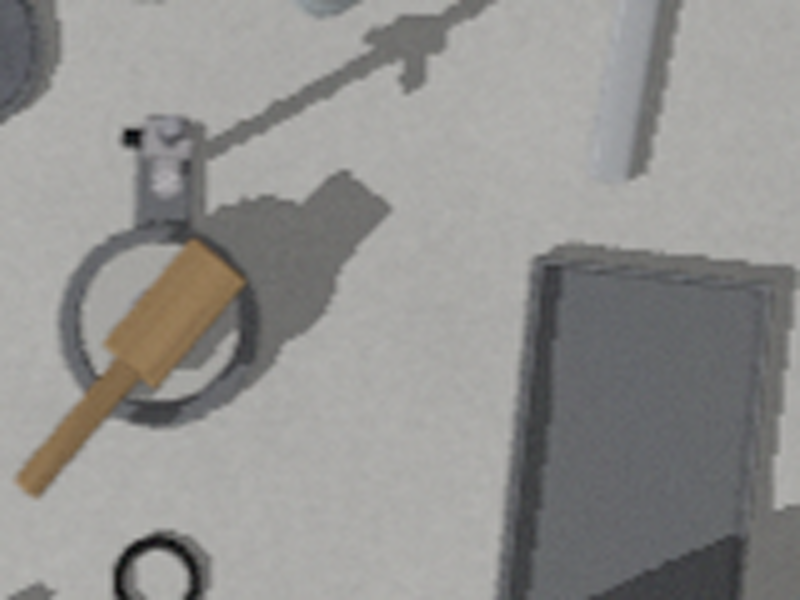

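View pics/sc1.png

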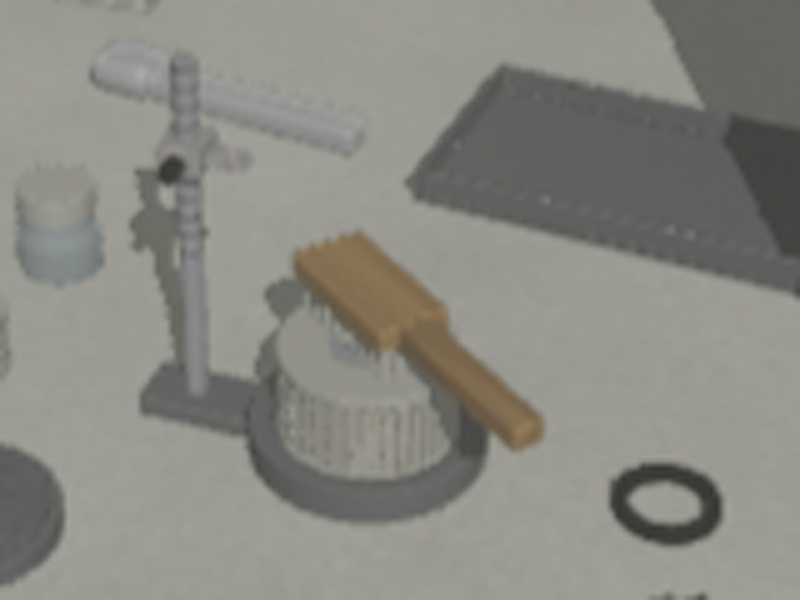

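View pics/sc2.png

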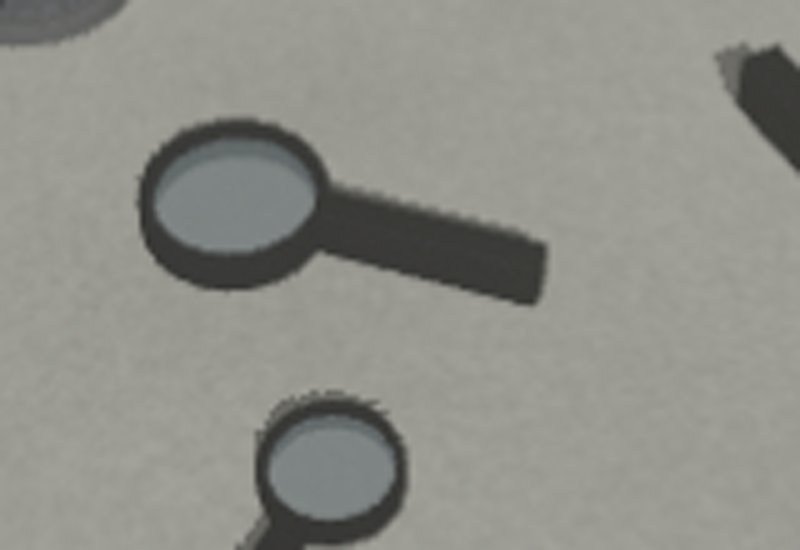

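```bash
python3 - <<'E'
import cv2
from h import *
np.set_printoptions(precision=4,suppress=True)
for n in("top","side"): 
    m,Rm,t=cam(n); print(n,"cam at",-Rm.T@t)
T=lambda x,y:("top",((x+.5)/5-.5+290,(y+.5)/5-.5+130))
S=lambda x,y:("side",((x+.5)/5-.5+255,(y+.5)/5-.5+140))
T1=lambda x,y:("top",((x+.5)/5-.5+170,(y+.5)/5-.5+130))
S2=lambda x,y:("side",((x+.5)/5-.5+240,(y+.5)/5-.5+250))
print("seat",onz(*T(160,324),.02))
for k,a,b in [("noseL",T(195,238),S(293,258)),("noseR",T(247,283),S(355,233)),("backL?",T(105,343),S(383,335)),("backR",T(152,387),S(447,310)),("tail",T(15,480),S(512,435)),("tail2",T(38,497),S(543,420)),
 ("posttop",T(172,135),S(183,58)),("ptr",T(168,197),S(250,158)),("lensctr",T1(372,291),S2(235,192)),("lens end",T1(369,515),S2(545,240))]:
    print(k,tri(a,b), onz(*a,.096))
for z,nm,a in [(.018,"glass",T1(372,291)),(.018,"frL",T1(304,291)),(.018,"frR",T1(439,291)),(.024,"hend",T1(369,515)),(.024,"hst",T1(371,360)),(.0,"small",T1(187,430))]:
    print(nm,onz(*a,z))
print("frame dia large",)
t=cv2.imread("pics/top0.png")[:,:,::-1];crop(t,375,165,90,115,5,"pics/tray.png")
s=cv2.imread("pics/side0.png")[:,:,::-1];crop(s,270,140,60,50,12,"pics/ptr.png")
E
```

```text
top cam at [0.4757 0.0455 1.3589]
side cam at [0.3202 0.8045 0.6689]
seat [0.5568 0.0282 0.02  ]
noseL (array([0.6003, 0.0096, 0.0921]), [np.float64(0.0005550554541101461), np.float64(0.0005550554541103755)]) [0.6004 0.0098 0.096 ]
noseR (array([ 0.5764, -0.0192,  0.0935]), [np.float64(0.0008479307818729687), np.float64(0.0008479307818728651)]) [ 0.5754 -0.0193  0.096 ]
backL? (array([0.5402, 0.0594, 0.0948]), [np.float64(0.001424805709867303), np.float64(0.0014248057098673612)]) [0.5415 0.0597 0.096 ]
backR (array([0.5164, 0.0333, 0.0965]), [np.float64(0.000750240639901512), np.float64(0.0007502406399017725)]) [0.5171 0.0335 0.096 ]
tail (array([0.4651, 0.1092, 0.0936]), [np.float64(0.00013125730152093495), np.float64(0.00013125730152100832)]) [0.4652 0.1091 0.096 ]
tail2 (array([0.4551, 0.0962, 0.0946]), [np.float64(0.0007249404327208971), np.float64(0.0007249404327208962)]) [0.4559 0.0963 0.096 ]
posttop (array([0.6445, 0.0254, 0.2025]), [np.float64(0.0017866554494665298), np.float64(0.001786655449466565)]) [0.6581 0.0229 0.096 ]
ptr (array([0.6156, 0.0257, 0.1555]), [np.float64(0.000798119726000691), np.float64(0.0007981197260006598)]) [0.6233 0.025  0.096 ]
lensctr (array([0.5741, 0.2571, 0.0158]), [np.float64(0.0013599195585336848), np.float64(0.0013599195585336534)]) [0.5695 0.2448 0.096 ]
lens end (array([0.4426, 0.2547, 0.0314]), [np.float64(0.0012675680659448396), np.float64(0.0012675680659448075)]) [0.4454 0.2448 0.096 ]
glass [0.5753 0.2572 0.018 ]
frL [0.5751 0.2971 0.018 ]
frR [0.5755 0.2177 0.018 ]
hend [0.4437 0.2561 0.024 ]
hst [0.5343 0.2562 0.024 ]
small [0.4931 0.3685 0.    ]
frame dia large
```

View pics/tray.png

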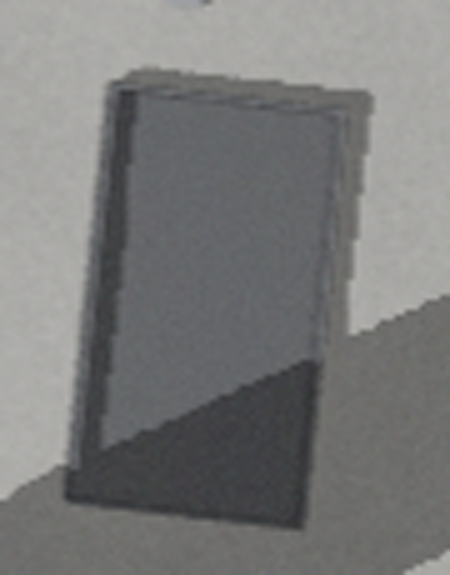

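View pics/ptr.png

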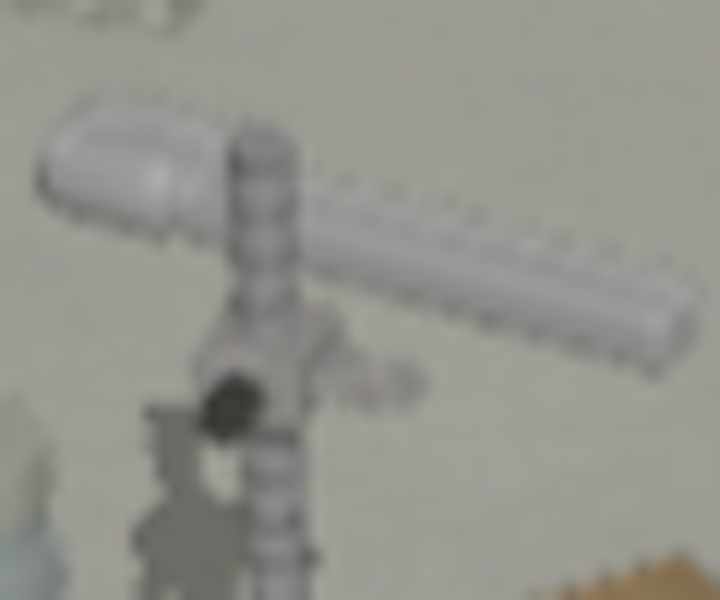

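Measured so far:

| Item | Measurement |
|---|---|
| Middle lens frame | 79 mm across, which matches 80 mm. Glass at about (0.575, 0.257), handle end at about (0.444, 0.256) |
| Brush | Yaw about -40°, wood top at z ≈ 0.095 |
| Pointer tip | z ≈ 0.155 |

Next I'll get the tray pose and work out the first move.

```bash
python3 - <<'E'
from h import *
np.set_printoptions(precision=4,suppress=True)
T=lambda x,y:("top",((x+.5)/5-.5+375,(y+.5)/5-.5+165))
c=np.array([onz(*T(*p),.022) for p in [(108,85),(343,107),(67,500),(305,527)]]);print(c,c.mean(0))
print([np.linalg.norm(c[i]-c[j]) for i,j in((0,1),(2,3),(0,2),(1,3))])
for z in (.15,.155,.16): print(proj("side",[.617,.026,z]),proj("top",[.617,.026,z]))
s=sense();M=R.from_rotvec(s["ee_rot"]).as_matrix();print(M)
n=np.array([.588,-.005]);t=np.array([.460,.103]);d=(n-t)/np.linalg.norm(n-t);o=n-.04*d
g=o-.025*d;print("dir",d,"grasp",g)
Z=np.array([d[0],d[1],0]);X=np.array([0,0,-1.]);Y=np.cross(Z,X)
Mt=np.c_[X,Y,Z];print("tool rotvec to go",np.degrees(R.from_matrix(M.T@Mt).as_rotvec()))
print("shift in current tool",M.T@(np.r_[g,.2]-s["position"]), "in target", Mt.T@(np.r_[g,.2]-s["position"]))
E
```

```text
[[ 0.5957 -0.1921  0.022 ]
 [ 0.5834 -0.3308  0.022 ]
 [ 0.3521 -0.1669  0.022 ]
 [ 0.3371 -0.3059  0.022 ]] [ 0.4671 -0.2489  0.022 ]
[np.float64(0.13931204776139808), np.float64(0.13986223283238627), np.float64(0.24497135107533088), np.float64(0.2475715837303555)]
[[303.6897 173.1274]] [[323.1535 168.9965]]
[[303.6476 171.2943]] [[323.1847 168.778 ]]
[[303.6052 169.4502]] [[323.2162 168.5578]]
[[-0.0002  0.2627 -0.9649]
 [ 0.0009 -0.9649 -0.2627]
 [-1.     -0.0009 -0.    ]]
dir [ 0.7643 -0.6449] grasp [0.5383 0.0369]
tool rotvec to go [-124.6148   -0.0555    0.0263]
shift in current tool [ 0.0186 -0.4439 -0.5291] in target [ 0.0182  0.6876 -0.0648]
```

```bash
python3 -m inch '[[0,-0.64,-0.77,-1,0,0],[0,-0.59,-0.81,-1,0,0],[0,-0.53,-0.85,-1,0,0],[0,-0.47,-0.88,-1,0,0],[0,-0.41,-0.91,-1,0,0],[0,-0.34,-0.94,-1,0,0],[0,-0.28,-0.96,-1,0,0],[0,-0.21,-0.98,-1,0,0],[0,-0.14,-0.99,-1,0,0],[0,-0.07,-1,-1,0,0]]' 0.4
```

```text
time_s: 1.15
position: [0.259, -0.3587, 0.2164]
ee_rot: [1.626, 0.879, -1.625]
ft_force: [-0.4, -0.6, 0.3]
finger_gap: 0.701
```

```bash
python3 -m inch '[[0,0,-1,-1,0,0],[0,0.08,-1,-1,0,0],[0,0.14,-0.99,-1,0,0],[0,0.21,-0.98,-1,0,0],[0,0.28,-0.96,-1,0,0],[0,0.35,-0.94,-1,0,0],[0,0.41,-0.91,-1,0,0],[0,0.47,-0.88,-1,0,0],[0,0.53,-0.85,-1,0,0],[0,0.59,-0.81,-1,0,0]]'
cat >> h.py <<'E'
def togo(p,yawz,pitch=0):
    """yawz: world yaw of tool z with tool x down"""
    s=sense();M=R.from_rotvec(s["ee_rot"]).as_matrix()
    a=np.radians(yawz);Z=np.array([np.cos(a),np.sin(a),0]);X=np.array([0,0,-1.]);Mt=np.c_[X,np.cross(Z,X),Z]
    print("pos",s["position"].round(4),"shift rows(tool)",(M.T@(np.array(p)-s["position"])/.02).round(2),"turn rows",(np.degrees(R.from_matrix(M.T@Mt).as_rotvec())/4).round(2),"t",round(s["time_s"],2),"gap",round(s["finger_gap"],3),"F",s["ft_force"].round(1))
E
python3 -c "
from h import *
togo([.5383,.0369,.2],-40.15)"
```

```text
time_s: 2.15
position: [0.3705, -0.1822, 0.2162]
ee_rot: [1.105, 1.28, -1.101]
ft_force: [0.1, -0.4, 0.5]
finger_gap: 0.703
pos [ 0.3705 -0.1822  0.2162] shift rows(tool) [ 0.85  9.88 -9.63] turn rows [-10.39  -0.1   -0.  ] t 2.15 gap 0.703 F [ 0.1 -0.4  0.5]
```

```bash
python3 -m inch '[[0,0.86,-0.84,-1,0,0],[0,0.92,-0.78,-1,0,0],[0,0.97,-0.71,-1,0,0],[0,1,-0.64,-1,0,0],[0,1,-0.57,-1,0,0],[0,1,-0.49,-1,0,0],[0,1,-0.42,-1,0,0],[0,1,-0.34,-1,0,0],[0,1,-0.25,-1,0,0],[0,1,-0.17,-1,0,0]]'
python3 - <<'E'
from h import *
togo([.5383,.0369,.2],-40.15)
s=sense();im=capture("wrist");cv2.imwrite("pics/w1.png",im[:,:,::-1]);np.save("s1.npy",s,allow_pickle=True)
E
```

```text
time_s: 3.15
position: [0.505, 0.0098, 0.2156]
ee_rot: [0.55, 1.508, -0.543]
ft_force: [0.6, 0.1, -1.0]
finger_gap: 0.702
pos [0.505  0.0098 0.2156] shift rows(tool) [0.78 2.11 0.41] turn rows [ 0.04 -0.12 -0.02] t 3.15 gap 0.702 F [ 0.6  0.1 -1. ]
```

View pics/w1.png

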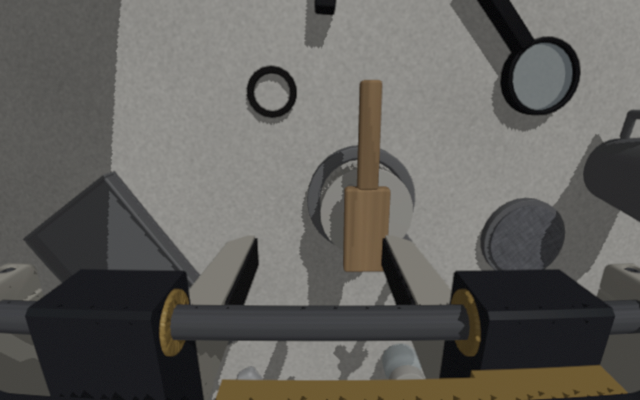

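```bash
python3 - <<'E'
from h import *
np.set_printoptions(precision=4,suppress=True)
s=np.load("s1.npy",allow_pickle=True).item()
T=lambda x,y:("top",((x+.5)/5-.5+290,(y+.5)/5-.5+130))
for uv,t in [((371,80),T(26,488)),((344,187),T(152,387)),((390,187),T(105,343)),((344,271),T(247,283)),((387,271),T(195,238))]:
    print(tri(("wrist",uv,s),t), onz("wrist",uv,.096,s))
E
```

```text
(array([0.4603, 0.1037, 0.084 ]), [np.float64(0.0004203498201217344), np.float64(0.00042034982012169385)]) [0.4594 0.1021 0.096 ]
(array([0.5165, 0.0314, 0.0882]), [np.float64(0.0021308181544447864), np.float64(0.0021308181544448233)]) [0.5139 0.0302 0.096 ]
(array([0.5419, 0.0603, 0.0881]), [np.float64(0.0004665650657630923), np.float64(0.00046656506576308926)]) [0.5394 0.0607 0.096 ]
(array([ 0.5752, -0.0192,  0.0979]), [np.float64(0.00010313863533443427), np.float64(0.00010313863533439783)]) [ 0.576  -0.0198  0.096 ]
(array([0.6004, 0.0104, 0.0983]), [np.float64(0.0005649622545720119), np.float64(0.0005649622545720015)]) [0.6017 0.0106 0.096 ]
```

```bash
python3 -m inch '[[0.3,1,0.2,0,0,0],[0.5,1,0.2,0,-0.1,0],[1,0.1,0,0,0,0],[1,0,0,0,0,0],[1,0,0,0,0,0],[0.8,0,0,0,0,0],[0.5,0,0,0,0,0],[0,0,0,0,0,0],[0,0,0,0,0,0],[0,0,0,0,0,0]]'
python3 - <<'E'
from h import *
togo([.5383,.0369,.071],-40.15)
E
```

```text
time_s: 4.2
position: [0.5399, 0.0394, 0.1102]
ee_rot: [0.547, 1.501, -0.544]
ft_force: [-0.0, -0.3, 0.2]
finger_gap: 0.704
pos [0.5399 0.0394 0.1102] shift rows(tool) [ 1.96 -0.15  0.02] turn rows [ 0.05 -0.01 -0.03] t 4.2 gap 0.704 F [-0.  -0.3  0.2]
```

```bash
python3 -m inch '[[0.6,-0.1,0,0,0,0],[0.6,-0.05,0,0,0,0],[0.5,0,0,0,0,0],[0.25,0,0,0,0,0],[0,0,0,0,0,0],[0,0,0,0,0,0],[0,0,0,0,0,0],[0,0,0,0,0,0],[0,0,0,0,0,0],[0,0,0,0,0,0]]'
python3 - <<'E'
from h import *
togo([.5383,.0369,.071],-40.15)
im=capture("side");crop(im,255,110,160,120,5,"pics/s2.png")
E
```

```text
time_s: 5.2
position: [0.5388, 0.037, 0.0694]
ee_rot: [0.548, 1.499, -0.543]
ft_force: [0.5, 0.3, -0.9]
finger_gap: 0.7
pos [0.5388 0.037  0.0694] shift rows(tool) [-0.08 -0.02 -0.02] turn rows [ 0.05  0.02 -0.05] t 5.2 gap 0.7 F [ 0.5  0.3 -0.9]
```

View pics/s2.png

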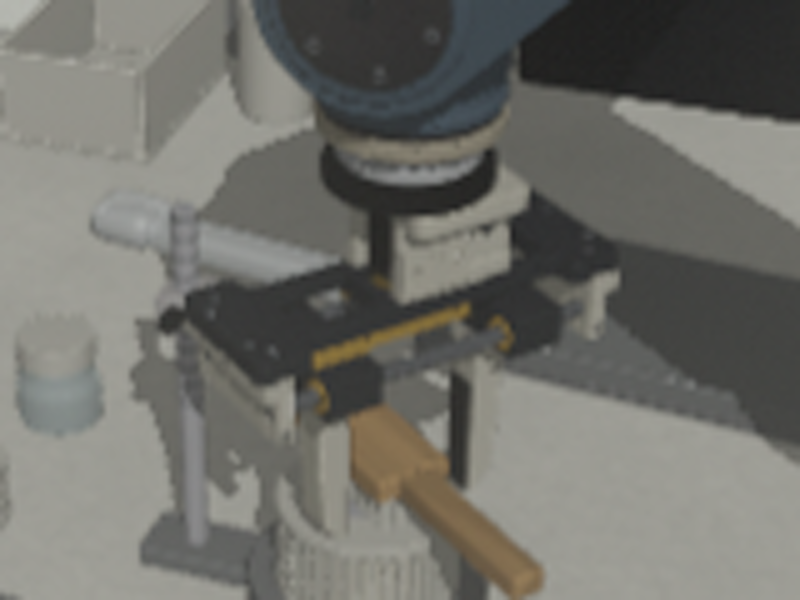

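The side crop shows the fingers either side of the brush's back and the gripper body clear of the pointer and post. Closing.

```bash
python3 -m inch '[[0,0,0,0,0,0],[0,0,0,0,0,0],[0,0,0,0,0,0],[0,0,0,0,0,0],[0,0,0,0,0,0],[0,0,0,0,0,0],[-0.3,0,0,0,0,0],[-0.5,0,0,0,0,0],[-0.8,0,-0.3,0,0,0],[-1,0,-0.3,0,0,0]]' -1
python3 - <<'E'
from h import *
togo([.48,-.243,.2],-5.6)
E
```

```text
time_s: 6.25
position: [0.5283, 0.0444, 0.1225]
ee_rot: [0.547, 1.502, -0.545]
ft_force: [-0.2, 0.4, 0.5]
finger_gap: 0.427
pos [0.5283 0.0444 0.1225] shift rows(tool) [ -3.9  -12.56   7.38] turn rows [-8.59 -0.02 -0.02] t 6.25 gap 0.427 F [-0.2  0.4  0.5]
```

```bash
python3 -m inch '[[-1,-0.5,0.3,0,0,0],[-0.7,-1,0.6,-1,0,0],[-0.3,-1,0.53,-1,0,0],[0,-1,0.44,-1,0,0],[0,-1,0.35,-1,0,0],[0,-1,0.28,-1,0,0],[0,-1,0.2,-1,0,0],[0,-1,0.13,-1,0,0],[0,-1,0.06,-1,0,0],[0,-1,0,-0.6,0,0]]'
python3 - <<'E'
from h import *
togo([.485,-.2505,.1],-5.6)
E
```

```text
time_s: 7.25
position: [0.5007, -0.161, 0.1759]
ee_rot: [0.054, 1.559, -0.054]
ft_force: [-0.4, -0.4, -0.6]
finger_gap: 0.429
pos [ 0.5007 -0.161   0.1759] shift rows(tool) [ 3.79 -4.52 -0.52] turn rows [ 0.41  0.17 -0.01] t 7.25 gap 0.429 F [-0.4 -0.4 -0.6]
```

```bash
python3 -m inch '[[0,-1,-0.1,0.2,0.1,0],[0,-1,-0.1,0.2,0,0],[0.3,-1,-0.1,0,0,0],[0.6,-1,-0.1,0,0,0],[0.8,-0.5,-0.1,0,0,0],[0.8,0,0,0,0,0],[0.8,0,0,0,0,0],[0.4,0,0,0,0,0],[0,0,0,0,0,0],[0,0,0,0,0,0]]'
python3 - <<'E'
from h import *
togo([.485,-.2505,.01],-5.6)
im=capture("top");crop(im,360,150,120,120,5,"pics/t3.png")
s=sense();im=capture("wrist");cv2.imwrite("pics/w3.png",im[:,:,::-1]);np.save("s3.npy",s,allow_pickle=True)
E
```

```text
time_s: 8.25
position: [0.4833, -0.2573, 0.1083]
ee_rot: [0.075, 1.557, -0.081]
ft_force: [0.5, -0.3, -0.3]
finger_gap: 0.428
pos [ 0.4833 -0.2573  0.1083] shift rows(tool) [ 4.91  0.36 -0.01] turn rows [-0.02  0.17  0.04] t 8.25 gap 0.428 F [ 0.5 -0.3 -0.3]
```

View pics/t3.png

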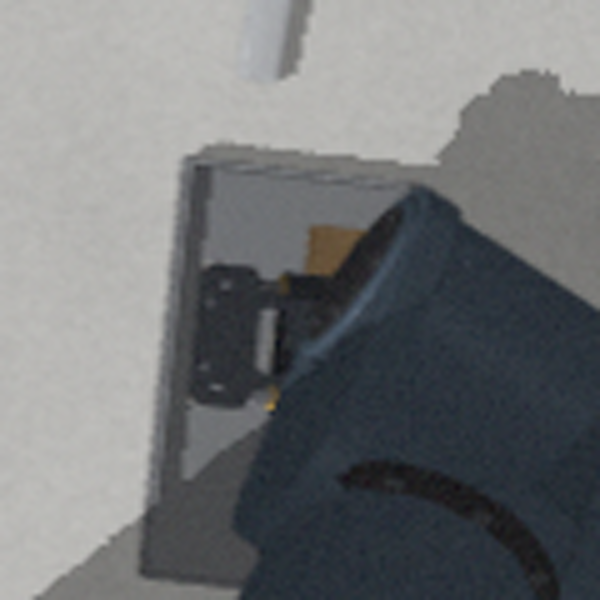

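View pics/w3.png

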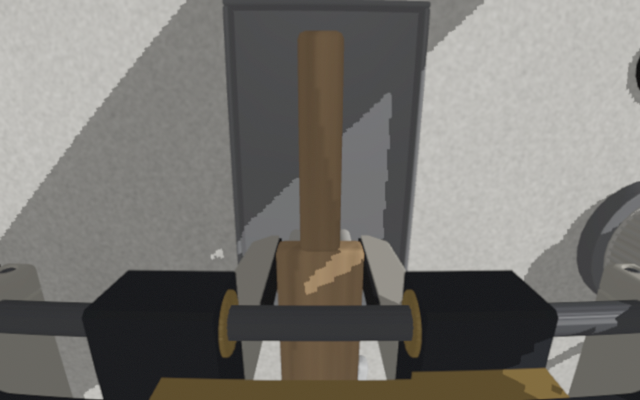

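The wrist view shows the brush lined up with the tray, tail at (321,35) inside the end wall at row 5. Lowering.

```bash
python3 -m inch '[[0.6,0.3,0,0,0.1,0],[0.8,0.06,0,0,0,0],[0.8,0,0,0,0,0],[0.6,0,0,0,0,0],[0.5,0,0,0,0,0],[0.4,0,0,0,0,0],[0.2,0,0,0,0,0],[0,0,0,0,0,0],[0,0,0,0,0,0],[0,0,0,0,0,0]]'
python3 - <<'E'
from h import *
togo([.485,-.2505,.01],-5.6)
E
```

```text
time_s: 9.35
position: [0.4864, -0.2491, 0.0273]
ee_rot: [0.073, 1.562, -0.081]
ft_force: [0.8, 0.7, -0.2]
finger_gap: 0.427
pos [ 0.4864 -0.2491  0.0273] shift rows(tool) [ 0.86 -0.07 -0.07] turn rows [-0.01  0.11  0.07] t 9.35 gap 0.427 F [ 0.8  0.7 -0.2]
```

```bash
python3 -m inch '[[0.3,0,0,0,0,0],[0.25,0,0,0,0,0],[0.15,0,0,0,0,0],[0.05,0,0,0,0,0],[0,0,0,0,0,0],[0,0,0,0,0,0],[0,0,0,0,0,0],[0,0,0,0,0,0],[0,0,0,0,0,0],[0,0,0,0,0,0]]'
python3 - <<'E'
from h import *
togo([.485,-.2505,.01],-5.6)
E
```

```text
time_s: 10.35
position: [0.4871, -0.2496, 0.012]
ee_rot: [0.072, 1.56, -0.082]
ft_force: [0.4, -0.1, -1.6]
finger_gap: 0.427
pos [ 0.4871 -0.2496  0.012 ] shift rows(tool) [ 0.1  -0.05 -0.1 ] turn rows [-0.01  0.14  0.08] t 10.35 gap 0.427 F [ 0.4 -0.1 -1.6]
```

```bash
python3 -m inch '[[0.12,0,0,0,0,0],[0,0,0,0,0,0],[0,0,0,0,0,0]
,[0,0,0,0,0,0],[0,0,0,0,0,0],[0,0,0,0,0,0],[0,0,0,0,0,0],[0,0,0,0,0,0],[0,0,0,0,0,0],[0,0,0,0,0,0]]'
python3 -m inch '[[0,0,0,0,0,0],[0,0,0,0,0,0],[0,0,0,0,0,0],[0,0,0,0,0,0],[0,0,0,0,0,0],[-0.3,0,0,0,0,0],[-0.6,0,0,0,0,0],[-1,0,0,0,0,0],[-1,0,0,0,0,0],[-1,0,0,0,0,0]]' 0.3
python3 - <<'E'
from h import *
togo([.495,.256,.16],0)
s=sense();im=capture("wrist");cv2.imwrite("pics/w4.png",im[:,:,::-1])
E
```

```text
time_s: 11.35
position: [0.4873, -0.2498, 0.0097]
ee_rot: [0.072, 1.56, -0.083]
ft_force: [-0.3, 0.3, 0.8]
finger_gap: 0.429
time_s: 12.35
position: [0.4855, -0.2486, 0.0909]
ee_rot: [0.074, 1.563, -0.081]
ft_force: [0.0, 0.0, 0.6]
finger_gap: 0.652
pos [ 0.4855 -0.2486  0.0909] shift rows(tool) [-3.58 25.14 -1.99] turn rows [-1.41  0.1   0.07] t 12.35 gap 0.652 F [0.  0.  0.6]
```

View pics/w4.png

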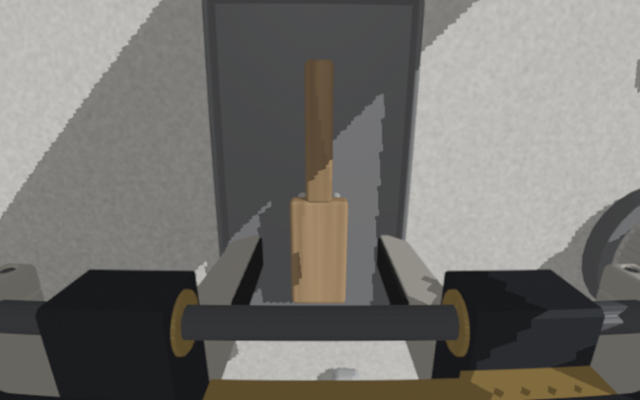

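The brush lies flat on its bristles inside the tray. I'm going to the lens by way of a look at the bare cartridge and pointer.

```bash
python3 -m inch '[[-1,0.5,0,0,0,0],[-1,0.9,-0.1,-0.2,0,0],[-1,1,-0.2,-0.2,0.1,0],[-1,1,-0.2,-0.2,0,0],[-1,1,-0.2,-0.2,0,0],[-0.8,1,-0.2,-0.2,0,0],[0,1,-0.2,-0.2,0,0],[0,1,-0.2,-0.2,0,0],[0,1,-0.2,0,0,0],[0,1,-0.2,0,0,0]]' 0.3
python3 -m inch '[[0,1,0,0,0,0],[0,1,0,0,0,0],[0,1,0,0,0,0],[0,1,0,0,0,0],[0,0,0,0,0,0],[0,0,0,0,0,0],[0,0,0,0,0,0],[0,0,0,0,0,0],[0,0,0,0,0,0],[0,0,0,0,0,0]]'
python3 - <<'E'
from h import *
togo([.495,.256,.16],0)
s=sense();im=capture("wrist");cv2.imwrite("pics/w5.png",im[:,:,::-1]);np.save("s5.npy",s,allow_pickle=True)
E
```

```text
time_s: 13.4
position: [0.4599, -0.0544, 0.2209]
ee_rot: [-0.009, 1.557, -0.009]
ft_force: [0.2, 0.3, -1.1]
finger_gap: 0.651
time_s: 14.4
position: [0.4585, 0.0284, 0.2237]
ee_rot: [-0.009, 1.552, -0.009]
ft_force: [0.1, -0.1, -0.3]
finger_gap: 0.651
pos [0.4585 0.0284 0.2237] shift rows(tool) [ 3.08 11.42  1.77] turn rows [0.01 0.27 0.17] t 14.4 gap 0.651 F [ 0.1 -0.1 -0.3]
```

View pics/w5.png

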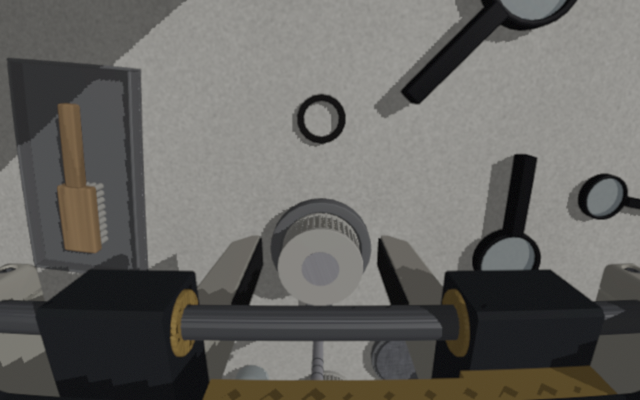

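```bash
python3 - <<'E'
from h import *
np.set_printoptions(precision=4,suppress=True)
im=cv2.imread("pics/w5.png")[:,:,::-1]
crop(im,260,190,130,120,5,"pics/w5c.png"); crop(im,460,140,100,140,4,"pics/w5d.png")
s=np.load("s5.npy",allow_pickle=True).item()
print(onz("wrist",(320,269),.064,s))
im=capture("top");crop(im,280,130,80,100,6,"pics/t5.png")
E
```

```text
[0.5563 0.0275 0.064 ]
```

View pics/w5c.png

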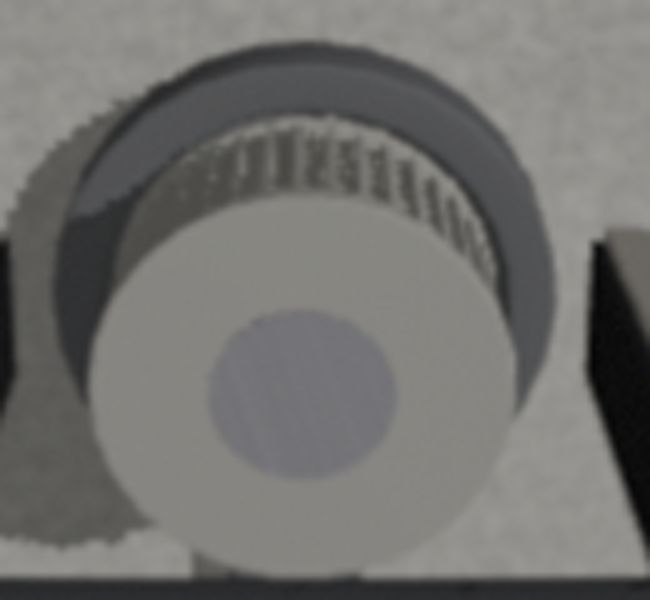

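View pics/w5d.png

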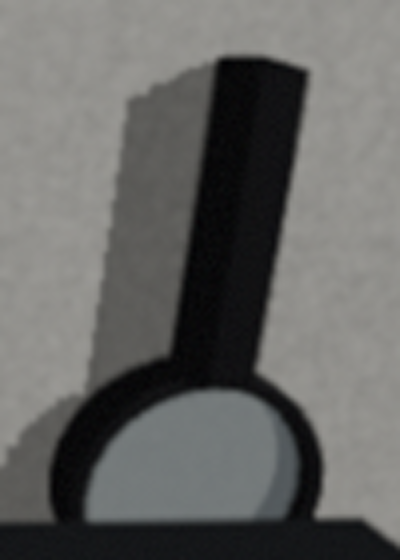

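View pics/t5.png

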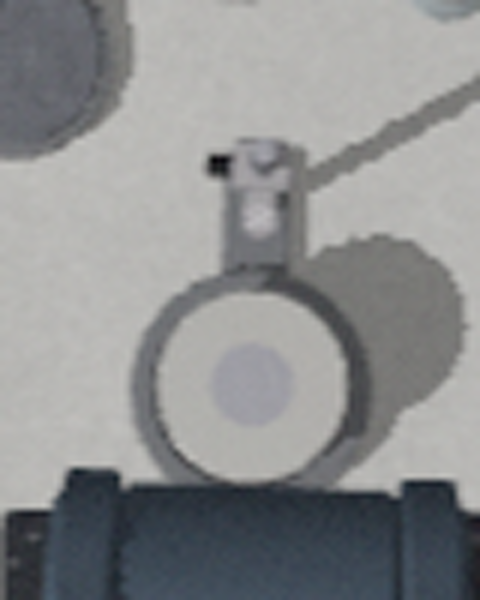

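```bash
python3 - <<'E'
from h import *
np.set_printoptions(precision=4,suppress=True)
s=np.load("s5.npy",allow_pickle=True).item()
w=(260-.4+302/5,190-.4+394/5); t=(280-.4+251/6,130-.4+385/6)
print(tri(("wrist",w,s),("top",t)),onz("wrist",w,.064,s),onz("top",t,.064))
# lens handle end, top face mid, wrist: left top corner & right corner
W=lambda x,y:(460-.4+x/4,140-.4+y/4)
print(onz("wrist",W(265,60),.024,s),onz("wrist",W(242,58),.024,s))
togo([.497,.2562,.16],0.4)
E
```

```text
(array([0.556 , 0.0283, 0.0632]), [np.float64(0.0008842834116707793), np.float64(0.0008842834116707728)]) [0.5556 0.0275 0.064 ] [0.556  0.0292 0.064 ]
[0.4398 0.2509 0.024 ] [0.4394 0.2443 0.024 ]
pos [0.4585 0.0285 0.2236] shift rows(tool) [ 3.09 11.42  1.87] turn rows [-0.09  0.27  0.17] t 14.5 gap 0.652 F [-1.3  0.7 -0. ]
```

```bash
python3 -m inch '[[0,1,0,0,0.1,0.1],[0,1,0.2,0,0.1,0],[0,1,0.2,0,0,0],[0,1,0.2,0,0,0],[0,1,0.2,0,0,0],[0,1,0.2,0,0,0],[0,1,0.2,0,0,0],[0,1,0.2,0,0,0],[0.5,1,0.2,0,0,0],[0.8,1,0.1,0,0,0]]' 0.0
python3 -m inch '[[0.8,1,0,0,0,0],[0.6,0.3,0,0,0,0],[0.3,0,0,0,0,0],[0,0,0,0,0,0],[0,0,0,0,0,0],[0,0,0,0,0,0],[0,0,0,0,0,0],[0,0,0,0,0,0],[0,0,0,0,0,0],[0,0,0,0,0,0]]'
python3 - <<'E'
from h import *
togo([.495,.2562,.1],0.4)
s=sense();im=capture("wrist");cv2.imwrite("pics/w6.png",im[:,:,::-1]);np.save("s6.npy",s,allow_pickle=True)
E
```

```text
time_s: 15.5
position: [0.4953, 0.2339, 0.1976]
ee_rot: [0.0, 1.563, -0.006]
ft_force: [-0.3, -0.1, 0.3]
finger_gap: 0.504
time_s: 16.5
position: [0.4963, 0.2593, 0.1625]
ee_rot: [0.0, 1.563, -0.007]
ft_force: [0.3, -0.7, -0.3]
finger_gap: 0.501
pos [0.4963 0.2593 0.1625] shift rows(tool) [ 3.13 -0.14 -0.09] turn rows [-0.16  0.11  0.06] t 16.5 gap 0.501 F [ 0.3 -0.7 -0.3]
```

View pics/w6.png

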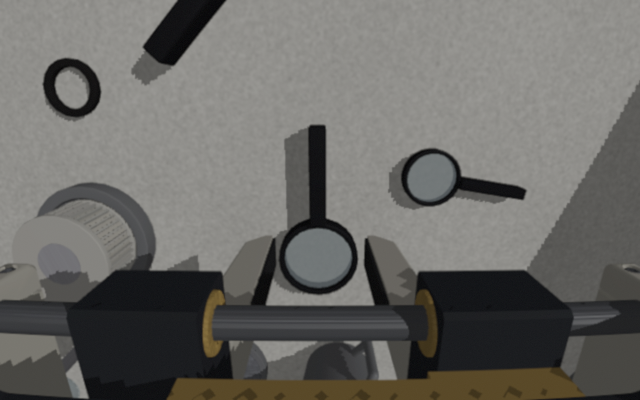

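```bash
python3 - <<'E'
from h import *
np.set_printoptions(precision=4,suppress=True)
s=np.load("s6.npy",allow_pickle=True).item()
print(onz("wrist",(318,126),.024,s),onz("wrist",(318,256),.018,s),onz("wrist",(318,256),.009,s))
print(tri(("wrist",(318,126),s),("top",(170-.4+369/5,130-.4+515/5))))
print(tri(("wrist",(318,256),s),("top",(170-.4+372/5,130-.4+291/5))))
crop(cv2.imread("pics/w6.png")[:,:,::-1],260,110,120,110,5,"pics/w6c.png")
E
```

```text
[0.442  0.2581 0.024 ] [0.5693 0.2573 0.018 ] [0.5737 0.2572 0.009 ]
(array([0.4432, 0.2581, 0.0107]), [np.float64(0.00019891308720513016), np.float64(0.00019891308720543195)])
(array([0.5758, 0.2581, 0.0056]), [np.float64(0.001039666153483552), np.float64(0.001039666153483632)])
```

View pics/w6c.png

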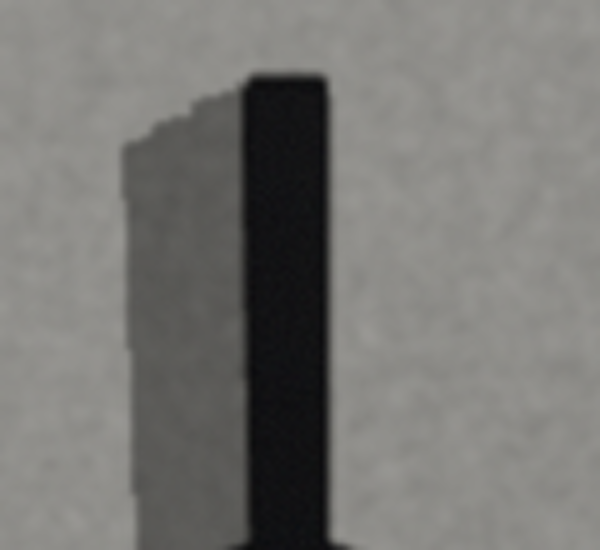

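```bash
python3 -m inch '[[0.6,-0.09,-0.05,-0.05,0.1,0.06],[0.8,0,0,0,0,0],[0.8,0,0,0,0,0],[0.8,0,0,0,0,0],[0.8,0,0,0,0,0],[0.8,0,0,0,0,0],[0.5,0,0,0,0,0],[0.2,0,0,0,0,0],[0,0,0,0,0,0],[0,0,0,0,0,0]]'
python3 - <<'E'
from h import *
togo([.495,.2575,.004],0.2)
E
```

```text
time_s: 17.55
position: [0.4936, 0.2562, 0.0473]
ee_rot: [0.0, 1.575, 0.001]
ft_force: [-0.8, 1.7, -0.1]
finger_gap: 0.5
pos [0.4936 0.2562 0.0473] shift rows(tool) [2.17 0.06 0.08] turn rows [-0.04 -0.06 -0.01] t 17.55 gap 0.5 F [-0.8  1.7 -0.1]
```

```bash
python3 -m inch '[[0.5,0.06,0.04,0,0,0],[0.5,0,0,0,0,0],[0.4,0,0,0,0,0],[0.3,0,0,0,0,0],[0.15,0,0,0,0,0],[0.1,0,0,0,0,0],[0,0,0,0,0,0],[0,0,0,0,0,0],[0,0,0,0,0,0],[0,0,0,0,0,0]]'
python3 - <<'E'
from h import *
togo([.495,.2575,.004],0.2)
E
```

```text
time_s: 18.55
position: [0.4953, 0.258, 0.0064]
ee_rot: [0.001, 1.572, 0.002]
ft_force: [0.1, 0.4, 0.3]
finger_gap: 0.499
pos [0.4953 0.258  0.0064] shift rows(tool) [ 0.12 -0.02 -0.01] turn rows [-0.04 -0.02 -0.03] t 18.55 gap 0.499 F [0.1 0.4 0.3]
```

```bash
python3 -m inch '[[0.15,0,0,0,0,0],[0,0,0,0,0,0],[0,0,0,0,0,0],[0,0,0,0,0,0],[0,0,0,0,0,0],[0,0,0,0,0,0],[0,0,0,0,0,0],[0,0,0,0,0,0],[0,0,0,0,0,0],[0,0,0,0,0,0]]' -1
python3 - <<'E'
from h import *
togo([.495,.2575,.1],0.2)
im=capture("side");crop(im,240,230,160,110,5,"pics/s7.png")
E
```

```text
time_s: 19.55
position: [0.4955, 0.258, 0.0035]
ee_rot: [0.001, 1.572, 0.002]
ft_force: [-0.5, -0.0, -0.6]
finger_gap: 0.171
pos [0.4955 0.258  0.0035] shift rows(tool) [-4.83 -0.02 -0.03] turn rows [-0.04 -0.01 -0.03] t 19.55 gap 0.171 F [-0.5 -0.  -0.6]
```

View pics/s7.png

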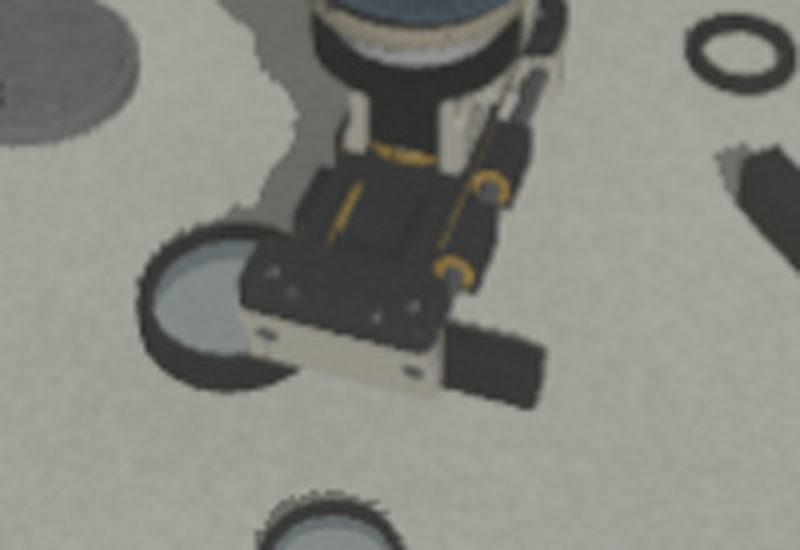

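```bash
python3 -m inch '[[-0.3,0,0,0,0,0],[-0.6,0,0,0,0,0],[-0.9,0,0,0,0,0],[-0.9,0,0,0,0,0],[-0.9,0,0,0,0,0],[-0.9,0,0,0,0,0],[-0.8,0,0,0,0,0],[-0.5,-0.2,0,0,0,0],[-0.2,-0.5,-0.1,0,0,0],[0,-0.7,-0.1,0,0,0]]'
python3 - <<'E'
from h import *
togo([.476,.029,.1495],0)
s=sense();im=capture("wrist");cv2.imwrite("pics/w8.png",im[:,:,::-1]);np.save("s8.npy",s,allow_pickle=True)
E
```

```text
time_s: 20.6
position: [0.4908, 0.2289, 0.1341]
ee_rot: [0.0, 1.57, 0.004]
ft_force: [-0.5, 0.2, -1.9]
finger_gap: 0.17
pos [0.4908 0.2289 0.1341] shift rows(tool) [-0.8  -9.99 -0.76] turn rows [ 0.03  0.01 -0.04] t 20.6 gap 0.17 F [-0.5  0.2 -1.9]
```

View pics/w8.png

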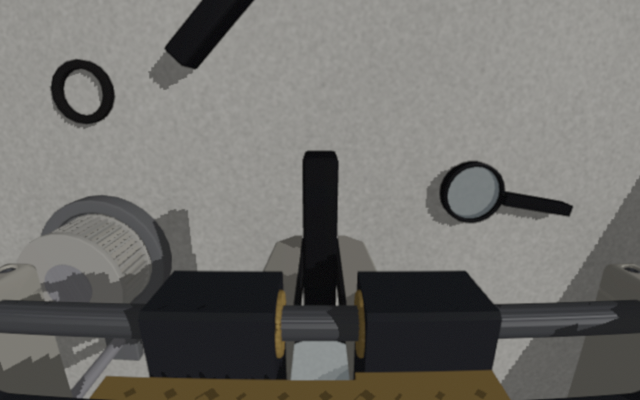

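The lens is held with its handle straight in the jaws. Carrying it over the cartridge.

```bash
python3 -m inch '[[-0.3,-0.9,-0.1,0,0,0],[-0.3,-0.9,-0.1,0,0,0],[-0.2,-0.9,-0.1,0,0,0],[0,-0.9,-0.1,0,0,0],[0,-0.9,-0.1,0,0,0],[0,-0.9,-0.1,0,0,0],[0,-0.9,-0.1,0,0,0],[0,-0.9,0,0,0,0],[0,-0.8,0,0,0,0],[0,-0.6,0,0,0,0]]'
python3 -m inch '[[0,-0.4,0,0,0,0],[0,-0.2,0,0,0,0],[0,0,0,0,0,0],[0,0,0,0,0,0],[0,0,0,0,0,0],[0,0,0,0,0,0],[0,0,0,0,0,0],[0,0,0,0,0,0],[0,0,0,0,0,0],[0,0,0,0,0,0]]'
python3 - <<'E'
from h import *
togo([.476,.029,.1495],0)
im=capture("side");cv2.imwrite("pics/s9.png",im[:,:,::-1]);crop(im,260,110,130,100,6,"pics/s9c.png")
im=capture("top");crop(im,270,120,120,100,6,"pics/t9c.png")
E
```

```text
time_s: 21.65
position: [0.4687, 0.0417, 0.1428]
ee_rot: [0.002, 1.586, -0.003]
ft_force: [0.0, 0.5, -1.5]
finger_gap: 0.165
time_s: 22.65
position: [0.4678, 0.0292, 0.1418]
ee_rot: [0.003, 1.588, -0.003]
ft_force: [0.2, -0.3, -1.5]
finger_gap: 0.17
pos [0.4678 0.0292 0.1418] shift rows(tool) [-0.39 -0.01  0.4 ] turn rows [-0.05 -0.24  0.  ] t 22.65 gap 0.17 F [ 0.2 -0.3 -1.5]
```

View pics/s9c.png

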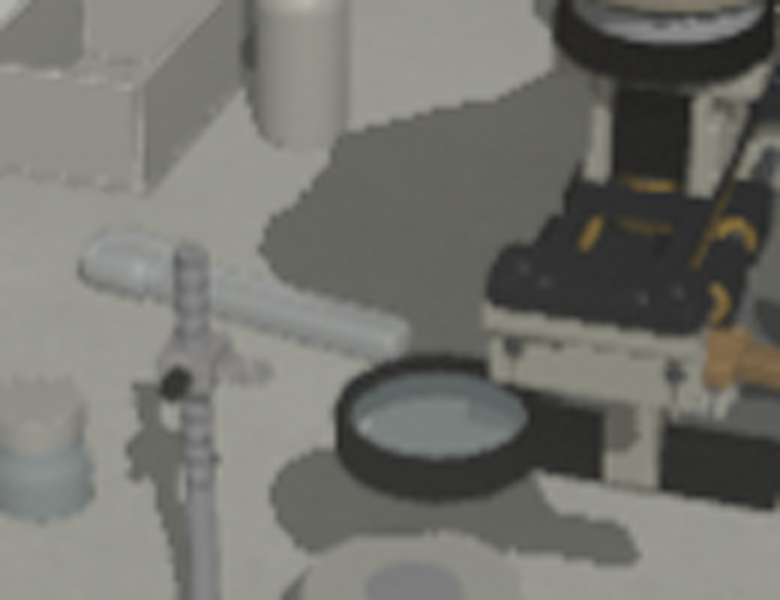

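View pics/t9c.png

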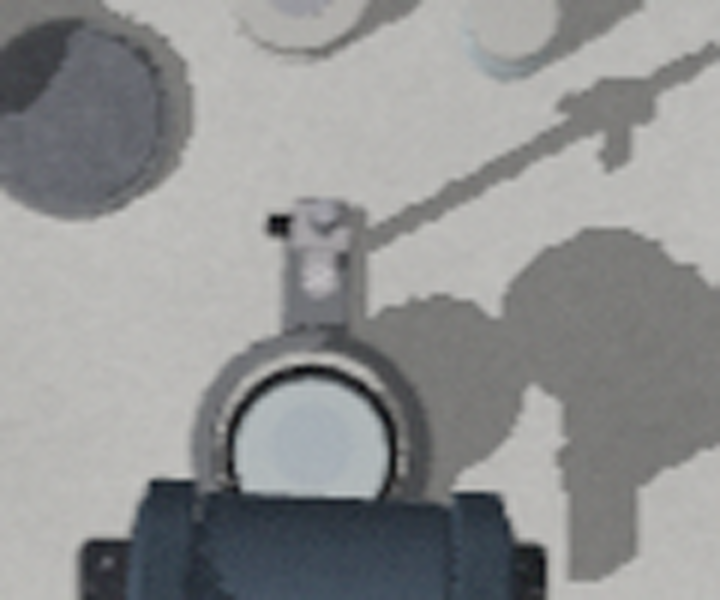

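```bash
python3 -m inch '[[-0.3,0,0.2,0,-0.2,0],[-0.15,0,0.2,0,-0.04,0],[0,0,0,0,0,0],[0,0,0,0,0,0],[0,0,0,0,0,0],[0,0,0,0,0,0],[0,0,0,0,0,0],[0,0,0,0,0,0],[0,0,0,0,0,0],[0,0,0,0,0,0]]'
python3 - <<'E'
from h import *
togo([.476,.029,.1495],0)
im=capture("side");cv2.imwrite("pics/s10.png",im[:,:,::-1])
# overlay: model
def ov(im,n,k,box,name,zp=.155,c=(.5562,.0283),yaw=-1.5):
    u0,v0,w,h=box
    o=cv2.resize(np.ascontiguousarray(im[v0:v0+h,u0:u0+w,::-1]),None,fx=k,fy=k,interpolation=cv2.INTER_CUBIC)
    a=np.radians(yaw)
    def W(x,y,z): return [c[0]+np.cos(a)*x-np.sin(a)*y,c[1]+np.sin(a)*x+np.cos(a)*y,z]
    def line(P,col):
        q=(proj(n,np.array(P))-[u0,v0]+.5)*k; cv2.polylines(o,[q.astype(np.int32)],False,col,1,cv2.LINE_AA)
    for z in(zp-.0025,zp+.0025): line([W(.08,-.007,z),W(.06,-.007,z),W(.06,.007,z),W(.08,.007,z)],(0,0,255))
    th=np.linspace(0,6.3,40)
    line([W(.092+.006*np.cos(t),.006*np.sin(t),.203) for t in th],(0,255,0))
    line([W(0.092,0,.203),W(.092,0,.012)],(0,255,0))
    p=sense()["position"]; g=[c[0],c[1],zp]
    for r,dz in((.04,-.009),(.04,.009)): line([[g[0]+r*np.cos(t),g[1]+r*np.sin(t),g[2]+dz] for t in th],(255,0,0))
    cv2.imwrite(name,o)
ov(im,"side",8,(270,130,95,75),"pics/ov1.png")
crop(im,270,130,95,75,8,"pics/s10c.png")
im=capture("top");ov(im,"top",8,(280,135,85,75),"pics/ov2.png")
E
```

```text
time_s: 23.75
position: [0.4766, 0.029, 0.1515]
ee_rot: [0.003, 1.57, -0.003]
ft_force: [-0.7, -0.1, -2.3]
finger_gap: 0.167
pos [0.4766 0.029  0.1515] shift rows(tool) [ 0.1  -0.   -0.03] turn rows [-0.05  0.02  0.01] t 23.75 gap 0.167 F [-0.7 -0.1 -2.3]
```

View pics/ov1.png

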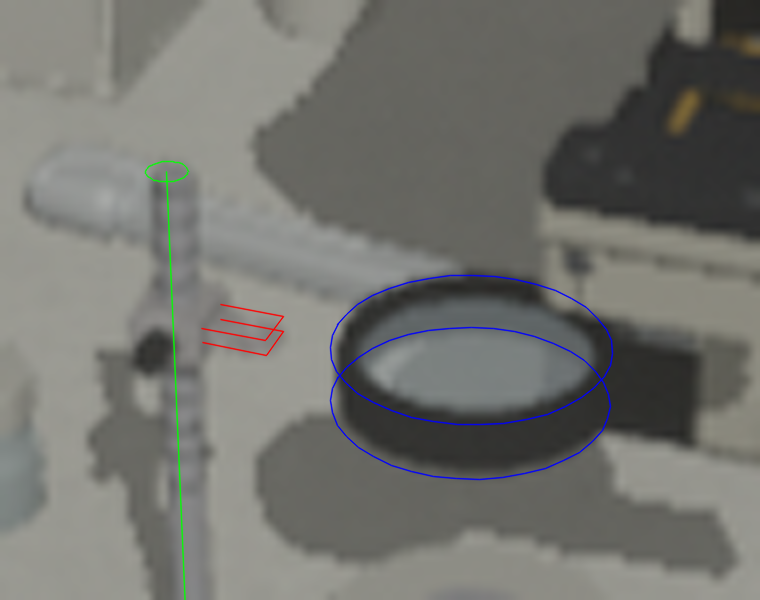

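View pics/s10c.png

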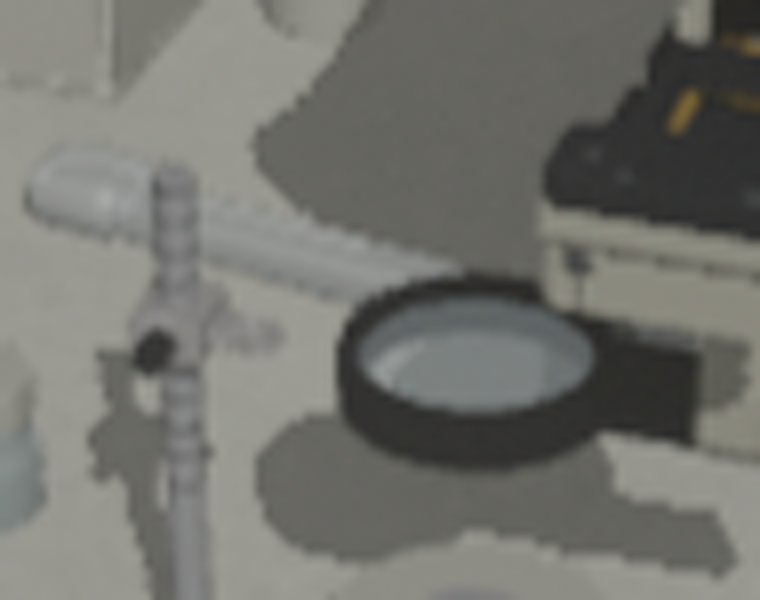

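View pics/ov2.png

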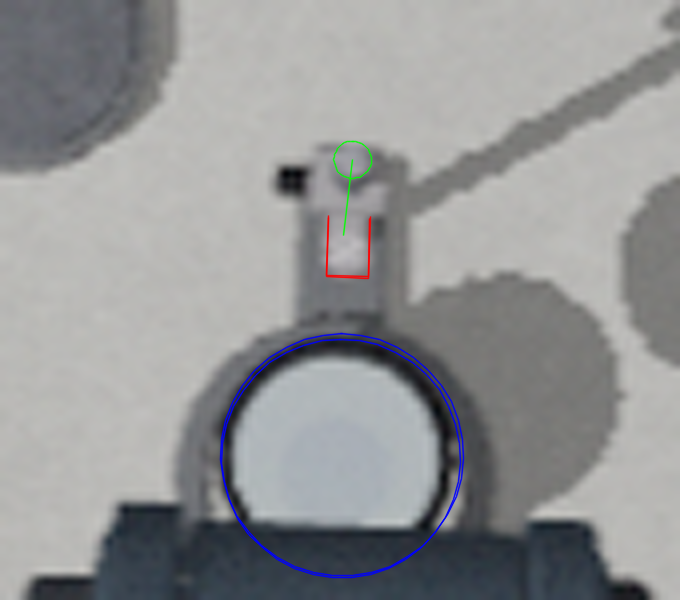

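```bash
python3 -m inch '[[0.08,0,-0.03,0,0,0],[0,0,0,0,0,0],[0,0,0,0,0,0],[0,0,0,0,0,0],[0,0,0,0,0,0],[0,0,0,0,0,0],[0,0,0,0,0,0],[0,0,0,0,0,0],[0,0,0,0,0,0],[0,0,0,0,0,0]]'
python3 - <<'E'
from h import *
np.set_printoptions(precision=4,suppress=True)
togo([.476,.029,.1495],0)
im=capture("top");cv2.imwrite("pics/t11.png",im[:,:,::-1]);crop(im,295,165,60,50,12,"pics/t11c.png")
im=capture("side");cv2.imwrite("pics/s11.png",im[:,:,::-1]);crop(im,300,155,60,45,12,"pics/s11c.png")
E
```

```text
time_s: 24.85
position: [0.476, 0.029, 0.1498]
ee_rot: [0.003, 1.57, -0.003]
ft_force: [0.2, -1.3, -0.6]
finger_gap: 0.168
pos [0.476  0.029  0.1498] shift rows(tool) [ 0.01 -0.    0.  ] turn rows [-0.05  0.02  0.01] t 24.85 gap 0.168 F [ 0.2 -1.3 -0.6]
```

View pics/t11c.png

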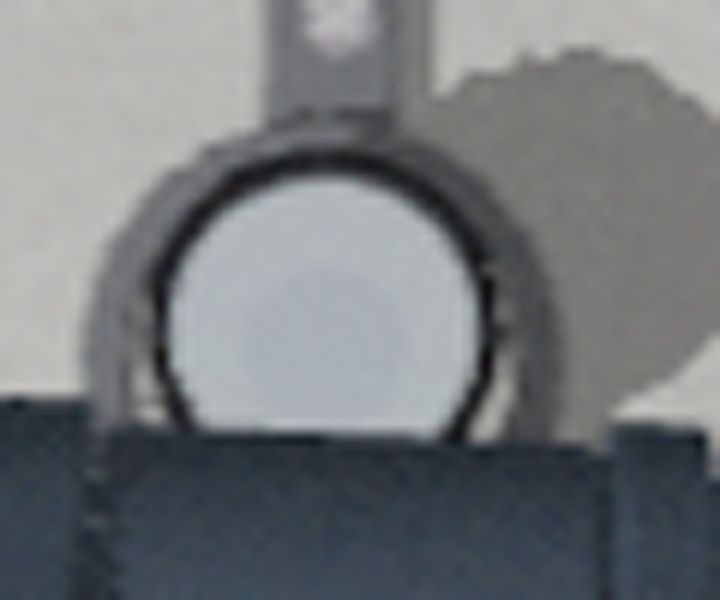

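View pics/s11c.png

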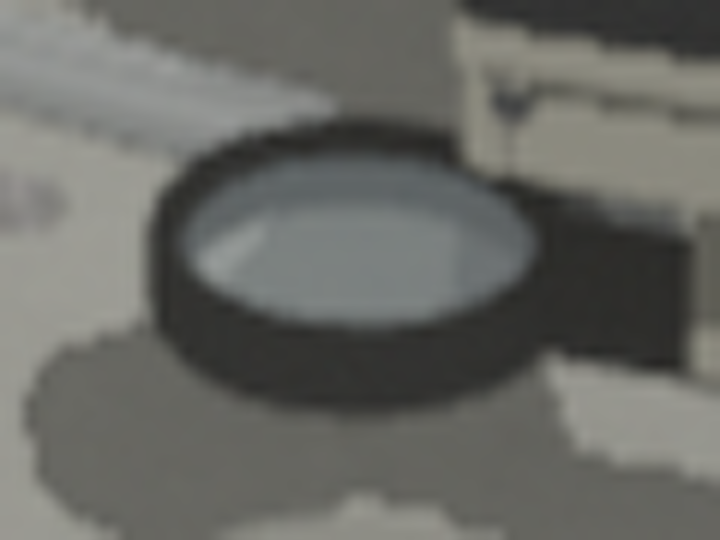

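```bash
python3 - <<'E'
import cv2,numpy as np
a=cv2.imread("pics/top0.png",0);b=cv2.imread("pics/t11.png",0)
for v in(186,188,190): print(v,a[v,226:264])
for v in(189,191,193): print(v,b[v,300:345])
for u in (319,321,323): print(u,b[170:185,u])
s=cv2.imread("pics/s11.png",0); s0=cv2.imread("pics/side0.png",0)
for v in(172,174,176,178,180): print(v,s[v,306:350])
for v in (288,290,292):print(v,s0[v,262:312])
E
```

```text
186 [166 166 165 167 124  45  39 114 140 143 147 145 144 144 142 145 145 145
 143 142 147 144 145 145 144 144 144 148 146 107  19  49  93 109 112 111
 108 149]
188 [168 166 167 167 119  35  67 127 145 144 143 145 144 145 145 144 146 144
 146 143 145 146 146 145 146 145 143 144 145 105  31  37  86 108 108 110
 110 148]
190 [164 164 168 167 125  52  53 116 143 145 145 143 145 145 143 145 143 146
 144 142 145 145 145 144 145 146 145 143 130  82  22  34  92 110 111 111
 147 166]
189 [186 186 161 119 117 111 100  67  28 118 169 180 179 182 182 181 179 177
 174 173 174 174 172 174 172 173 175 178 179 180 180 180 181 169 117  16
  68  79  74  75  86 109 119 121 121]
191 [186 173 137 116 115  94 108  97  42 150 182 180 180 179 180 176 173 175
 172 174 174 174 172 172 174 175 174 173 177 179 180 182 180 179 141  37
  87  94  74  73  73  92 117 122 119]
193 [188 165 127 113 115 112 109  86  58 148 181 181 181 181 181 176 174 174
 173 174 174 174 174 173 173 174 175 172 174 178 182 179 181 180 140  47
  57  85  84  74  73  85 110 122 121]
319 [115 117 113 113  94  90 113  75  36  62 151 181 180
[... 985 characters left out ...]
26 127 126 126 124 114 104  91  73  61  48
  46  47  47  44  45  46  45  46]
288 [154 152 152 153 152 122  58  55  64 100 111 127 130 130 129 129 130 130
 130 130 130 130 130 130 130 130 131 131 130 130 129 129 129 130 131 130
 131 130 130 126 107  71  56  59  65  72  79  85  96  97]
290 [151 151 154 155 149  98  56  57  72 110 128 129 129 130 130 129 129 130
 130 130 130 130 130 130 130 130 130 129 129 129 129 129 130 130 130 129
 130 130 130 130 120  58  56  57  57  57  57  56  57  57]
292 [156 155 155 156 154 138  57  58  65 105 130 130 130 129 130 130 130 129
 130 129 129 130 130 130 130 130 130 130 129 130 130 131 131 130 129 129
 130 131 130 123  80  57  58  58  57  57  57  57  57  58]
```

```bash
python3 - <<'E'
from h import *
np.set_printoptions(precision=4,suppress=True)
for z in(.155,.164): print(onz("top",(321.5,191.5),z))
# top edges: inner top edge ~ v=179.7 outer ~176.9 at u=321
b=cv2.imread("pics/t11.png",0)
for uv in((321.5,176.9),(321.5,179.4)): print(onz("top",uv,.162))
# side: rim ellipse extremes
print(proj("side",[[.5558,.029,.155],[.5558,.029,.164],[.617,.027,.155]]))
s=sense();im=capture("wrist");cv2.imwrite("pics/w11.png",im[:,:,::-1])
E
```

```text
[0.5564 0.0302 0.155 ]
[0.5558 0.0303 0.164 ]
[0.5946 0.0305 0.162 ]
[0.5879 0.0304 0.162 ]
[[328.4362 176.4727]
 [328.4947 173.1108]
 [303.4987 171.5096]]
```

View pics/w11.png

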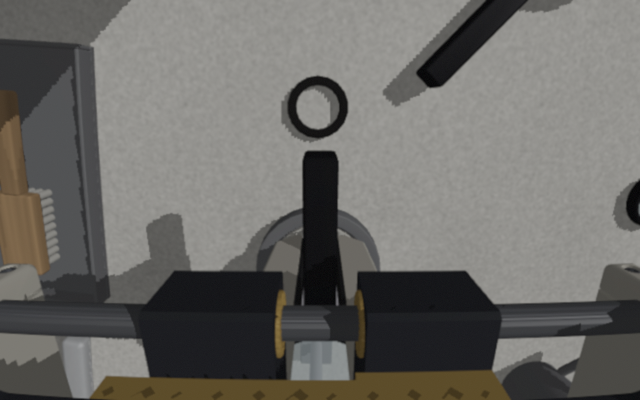

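```bash
python3 -m inch '[[0.02,-0.06,0,0,0,0],[0,0,0,0,0,0],[0,0,0,0,0,0],[0,0,0,0,0,0],[0,0,0,0,0,0],[0,0,0,0,0,0],[0,0,0,0,0,0],[0,0,0,0,0,0],[0,0,0,0,0,0],[0,0,0,0,0,0]]'
python3 - <<'E'
from h import *
np.set_printoptions(precision=4,suppress=True)
s=sense();togo([.476,.028,.1495],0)
p=s["position"]
M=R.from_rotvec(s["ee_rot"]).as_matrix()
for dx in(0,.002,.004):
  for h in(.024,0.0): print(dx,h,proj("wrist",[p+M@[-(h-.0035)+dx,0.000,-.0525]],s))
# side: handle end & frame predicted for level lens
g=np.array([.0795,-.001,0])
c=p+[.0795,-.001,.0055]
th=np.linspace(0,2*np.pi,80)
im=capture("side");k=8;u0,v0,w,h=285,135,100,70
o=cv2.resize(np.ascontiguousarray(im[v0:v0+h,u0:u0+w,::-1]),None,fx=k,fy=k,interpolation=cv2.INTER_CUBIC)
def L(P,col): cv2.polylines(o,[((proj("side",np.array(P))-[u0,v0]+.5)*k).astype(np.int32)],False,col,1,cv2.LINE_AA)
for dz in(-.009,.009): L([c+[.04*np.cos(t),.04*np.sin(t),dz] for t in th],(255,0,0))
for z in(-.009,.015): L([c+[-.04,.008,z],c+[-.132,.008,z]],(0,0,255))
cv2.imwrite("pics/ov12.png",o)
E
```

```text
time_s: 26.0
position: [0.476, 0.0277, 0.1494]
ee_rot: [0.003, 1.57, -0.003]
ft_force: [-0.0, -0.7, -1.4]
finger_gap: 0.169
pos [0.476  0.0277 0.1494] shift rows(tool) [-0.01  0.01  0.  ] turn rows [-0.05  0.02  0.01] t 26.0 gap 0.169 F [-0.  -0.7 -1.4]
0 0.024 [[318.8297 158.5174]]
0 0.0 [[318.8777 150.7309]]
0.002 0.024 [[318.8342 157.7761]]
0.002 0.0 [[318.8812 150.1766]]
0.004 0.024 [[318.8387 157.0537]]
0.004 0.0 [[318.8845 149.6346]]
```

View pics/ov12.png

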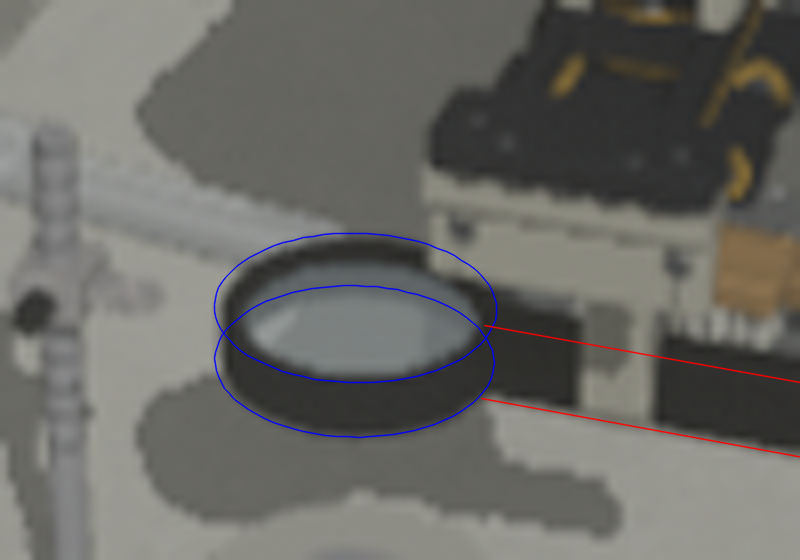

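```bash
python3 - <<'E'
from h import *
s=sense();p=s["position"];c=p+[.0795,-.001,.0055]
im=capture("side");k=8;u0,v0,w,h=335,155,95,60
a=cv2.resize(np.ascontiguousarray(im[v0:v0+h,u0:u0+w,::-1]),None,fx=k,fy=k,interpolation=cv2.INTER_CUBIC)
a=np.clip(a.astype(float)*1.8,0,255).astype(np.uint8)
def L(P,col): cv2.polylines(a,[((proj("side",np.array(P))-[u0,v0]+.5)*k).astype(np.int32)],False,col,1,cv2.LINE_AA)
z0,z1=-.009,.015
L([c+[-.04,.008,z0],c+[-.132,.008,z0],c+[-.132,.008,z1],c+[-.04,.008,z1]],(0,0,255))
L([c+[-.132,.008,z1],c+[-.132,-.008,z1],c+[-.04,-.008,z1]],(0,255,0))
cv2.imwrite("pics/s13.png",a)
# bench reference: same overlay on initial picture, lens at its measured bench pose
im=cv2.imread("pics/side0.png");c=np.array([.575,.257,.009]);u0,v0,w,h=262,265,95,60
a=cv2.resize(np.ascontiguousarray(im[v0:v0+h,u0:u0+w]),None,fx=k,fy=k,interpolation=cv2.INTER_CUBIC)
L([c+[-.04,.008,z0],c+[-.132,.008,z0],c+[-.132,.008,z1],c+[-.04,.008,z1]],(0,0,255))
L([c+[-.132,.008,z1],c+[-.132,-.008,z1],c+[-.04,-.008,z1]],(0,255,0))
th=np.linspace(0,2*np.pi,80)
for dz in(-.009,.009): L([c+[.04*np.cos(t),.04*np.sin(t),dz] for t in th],(255,0,0))
cv2.imwrite("pics/s13b.png",a)
E
```

```text
(no output)
```

View pics/s13.png

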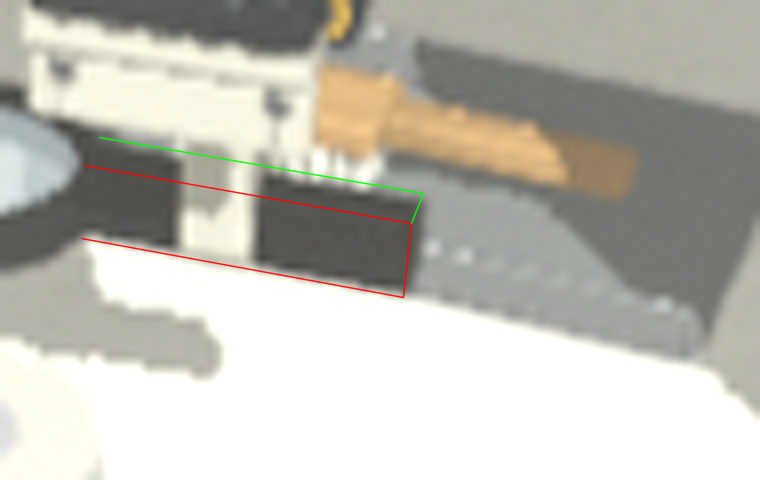

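View pics/s13b.png

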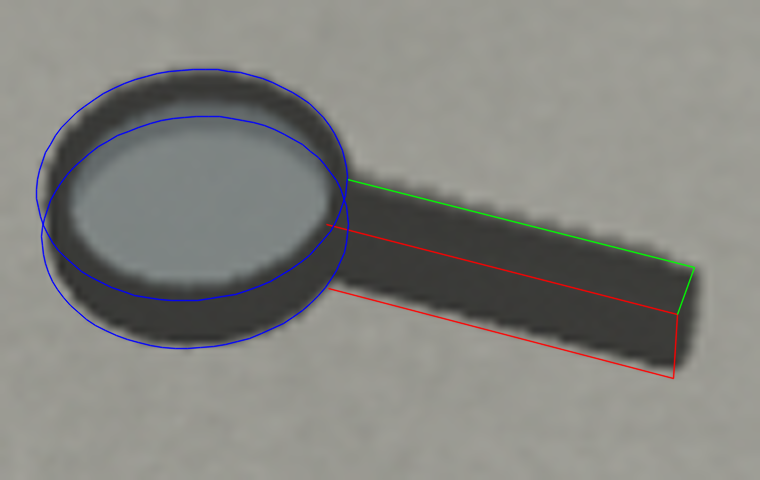

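```bash
python3 - <<'E'
from h import *
def edge(g,u,v0,v1):
    c=g[v0:v1,u].astype(float); d=np.diff(c); i=np.argmax(d); w=d[max(0,i-1):i+2]; w=np.clip(w,0,None)
    return v0+max(0,i-1)+.5+(w*np.arange(len(w))).sum()/w.sum()
def line(g,n,c,us,pad=6):
    P=np.array([c+[-.04-.092*t,.008,-.009] for t in np.linspace(0,1,30)]);q=proj(n,P)
    r=[]
    for u in us:
        v=np.interp(u,q[:,0],q[:,1]); r.append(edge(g,u,int(v)-pad,int(v)+pad)-v)
    return np.round(r,2)
g0=cv2.imread("pics/side0.png",0)
print("bench",line(g0,"side",np.array([.575,.257,.009]),range(306,346,3)))
im=capture("side");g=cv2.cvtColor(im,cv2.COLOR_RGB2GRAY);s=sense()
c=s["position"]+[.0795,-.001,.0055]
print("held",line(g,"side",c,range(345,386,2)))
print(s["time_s"],s["position"])
E
```

```text
bench [-0.76 -0.7  -0.7  -0.82 -0.89 -0.73 -0.65 -1.   -0.85 -0.83 -0.71 -0.76
 -0.91 -1.  ]
held [-0.24 -0.37 -0.3  -0.44 -0.26 -0.28  0.01  0.53  0.64  0.51  0.44 -0.38
 -0.18 -0.23 -0.19 -0.11 -0.31 -0.23 -0.16 -0.28 -0.15]
26.15 [0.47599828 0.0277094  0.14936421]
```

```bash
python3 - <<'E'
from h import *
im=capture("top");crop(im,170,80,300,220,2.6,"pics/t14.png");s=sense();print(s["position"],abs(s["joint_vel"]).max(),s["finger_gap"])
E
```

```text
[0.47598596 0.02771824 0.14937187] 0.001542647663821569 0.17024673378073094
```

View pics/t14.png

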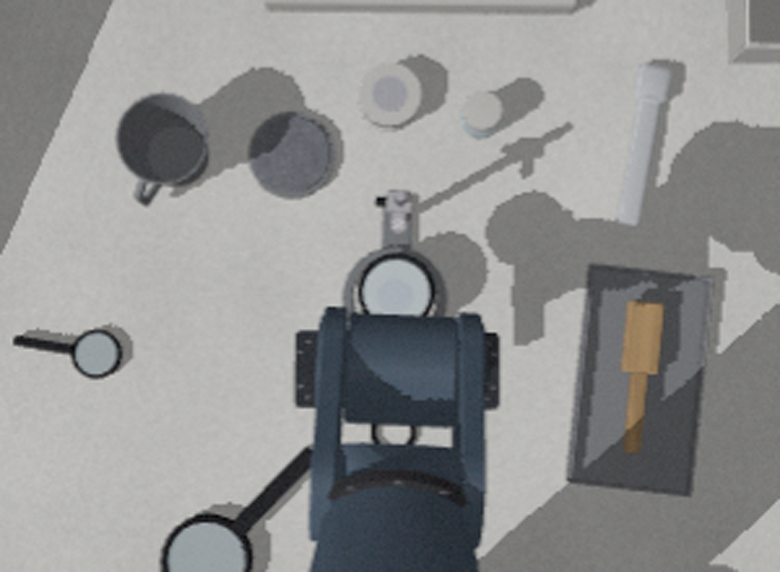

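The top view shows the whole brush inside the tray at (640,380), the lens centred over the gauze at (397,292), and everything else in its place. Handing in.

```bash
python3 -c "
from cell import *
print(sign_off())"
```

```text
the job is handed in; nothing more can be done
None
```

I laid the brush on its bristles in the grey tray and let it go. Then I took the middle lens (frame measured at 79 mm) by its handle and held it over the cartridge. I handed the job in there, still holding the lens, at about 26 s of the 58 s allowed.

Last checks:
- **Height:** the glass is at about 0.155 m by the arm's own pose, against a pointer tip measured at 0.1545–0.1555 m. In the side view the two agree to about 1 mm.
- **Centring:** the lens was about 1 mm off the cartridge's middle in the top view, so I made a final 1 mm sideways correction. I did not measure it again after that, beyond a last look at the top view.
- **Level and steadiness:** the handle's lower edge is level to roughly 0.5° in the side view, and the arm was still. I saw no contact except with the gripper.
- **Other things:** the cartridge, the pointer and the bystanders in view look unmoved.

Two checks disagreed slightly:
- The side camera has a bias of about 1 pixel (2–3 mm), both on the post and on the lens while it lay on the bench.
- The cameras put the cartridge's middle 1–2 mm apart sideways, so I aimed between them.

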